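# Open the tilt-out bin and pour the couplers in

### The arm

A 7-joint arm with a two-finger parallel gripper is mounted at the origin on the work surface; the furniture and walls round the work are solid. World frame = base frame: x ahead of the robot, y to its left, z up, the work surface at z = 0. Lengths are in mm, angles in rad, forces in N, time in s.
With the tool pointing down it reaches from about 350 to 900 mm from the base axis. Payload 19.9 kg.
Tool frame: the origin (TCP) lies midway between the tips of the shut fingers; the grasp point (between the pads) lies 19 mm behind it; z points along the fingers, y is the direction in which the jaws open and shut (so a half turn about z gives the same grasp; the last joint's range is limited). The gripper opens to 85 mm and grips with 20 to 120 N. Pads are 22 mm wide; open, the fingers measure 114 mm over their backs; the gripper's body (76 mm by 85 mm) begins 54 mm behind the grasp point. The pads swing forward as they close: fully open they stand 13 mm farther back than shut.
Start: joints at [-1.198, 0.417, -0.01, 1.614, 0.005, 1.111, -0.053], TCP at [251.295, 572.234, 231.26] pointing down, gripper open.
Joint ranges: [-2.81, 2.81], [-0.39, 2.02], [-1.27, 1.25], [0.06, 2.57], [-1.19, 4.33], [0.19, 2], [-2.82, 2.82]. Speed limits (rad/s): [1.89, 1.89, 2.39, 2.39, 3.01, 3.01, 3.01].

### API

Orientations are given as a rotation vector (axis times angle).
In Python, from bench import arm gives the robot as it stands. The module is installed in compiled form; this text tells all that it offers.
- The arm moves only by the tool play_rows, never from a script. Its argument "rows" is a list of rows, each a list of 7 numbers: the opening, from 0 (shut) to 1 (fully open), then the shift along the world's x, y, z in mm, then the turn, a rotation vector about the world's x, y, z in rad. A call has 1 to 12 rows; each row is the pose to reach, as a shift and turn from the pose commanded when the call began; what a row does not reach only later rows make up. A row lasts 1/10 s, in which the tool goes at most 50 mm and 8.59 degrees, less where a joint would pass 70% of its speed; a pose out of reach is approached as far as the arm can. A call with a gripper value outside its range is refused whole. The fingers move at their own pace and stop on an object; the grip force is fixed at half the most. Time passes only in rows, so rows that repeat a pose let the fingers close. It gives the time, the measured TCP pose, the force and the opening at its end, in the units of the state.
- arm.read_state(): the state, without advancing time (a new reading comes with each control period).
- arm.read_camera(name): name is "scene" or "top" or "wrist"; returns the picture (384x512x3 uint8, blue, green, red); there is no depth.
- arm.camera_params(name): a dict with "fx", "fy", "cx", "cy" (pixels), "world_from_camera" (4x4, takes a point from camera to world coordinates); the wrist camera has in their place "T_tool_cam" (4x4, takes a point from camera to tool coordinates, whose origin is the TCP and whose axes are the flange's). Camera axes: x right, y up, looking along -z (the intrinsics and any distortion apply to the point x, -y, -z); pixel columns grow to the right and rows downward; lengths in mm; the calibration is good to about 2 mm. The wrist camera is an equidistant fisheye: a pixel r from the principal point sees the ray r / f radians off the axis. A picture is of the moment at which its call begins: read the wrist's pose just before it. camera_params takes no time and is no camera call.
- arm.finish_job(): hands the job in, once; it reports no verdict.
The state is a dict: "time_s": time; "q": joint angles; "qvel": joint speeds; "tau": joint torques, N m; "tool_pos": TCP position; "tcp_rot": TCP orientation; "wrist_force": force on the tool from outside, world axes, zero at the start; "moment": the same for the moment, N m; "finger_gap": opening from 0.0 (shut) to 1.0 (fully open).
Only numpy, scipy, OpenCV 4.12 (cv2) and the standard library are available. Lean on these libraries where they do the work, as an engineer would, in place of code of your own. Each camera call takes 0.05 s, during which the arm holds its last target.

### The job

Pull the blue tilt-out bin front all the way open to its stop, then tip the three air-hose couplers out of the aluminium tray into it; pour them from the tray, do not grip them one by one. Set the empty tray back down flat on the table, clear of the bin, leave the bin open, and do not disturb the other things on the table.

Things in the scene. Friction and masses are not known exactly. Their poses are not given: they have to be found in the camera images.
- bin_housing: fixed grey steel housing of the tilt-out bin, 150 mm deep (x), 220 mm wide (y), 175 mm high, bolted to the table. Origin at table level in the middle of its front plane; own x points into the housing (away from the opening side), own -x is the way the front tilts out, z up. Its yaw varies.
- bin_front (a joint): hinge of the blue bin front, rad: 0 shut (front upright), 0.75 fully open at its stop, with the top edge leaning out to the housing's -x. It may start a little ajar. A stiff hinge (about 0.35 N m of friction, 2 to 4 N at the handle) that stays where it is left, even when loaded.
- bin_hinge (a point): middle of the horizontal hinge line at the foot of the blue front, 12 mm above the table, in the housing's front plane; hinge line along the housing's y. Its frame turns with the front: own z runs up along the front's inner face, own x into the trough. The front is 204 mm wide, 160 mm high from the hinge, 8 mm thick.
- bin_top_edge (a point): middle of the top edge of the blue front, on its inner face. Behind the front is the trough: side walls of 157 mm radius, 186 mm apart inside; a floor plate 130 mm long from the hinge, 80 degrees to the front; a 35 mm back lip. Open, the mouth between this edge and the housing is about 109 mm deep and 186 mm wide.
- bin_handle (a point): middle of the steel bar handle that stands up on the top edge of the blue front: round bar 12 mm thick, 110 mm long along the housing's y, 203 mm above the hinge in the plane of the front (4 mm outside its inner face); shut, it is 215 mm above the table and 40 mm above the housing's top; free beneath for 37 mm. It can be pinched across from above, or hooked from behind.
- bin_mouth (a point): fixed point on the housing: centre of the mouth of the fully open bin, 150 mm above the table, 50 mm out from the housing's front plane
- tray: loose open aluminium tray holding the couplers, 0.22 kg: floor 120 (x) x 100 (y) x 3 mm, side and rear walls 32 mm high. Origin at the centre of its underside, z up. Rear (+x) end carries the handle; the front (-x) end has no wall, only an upturned pouring lip 18 mm long rising 11 degrees. The floor is slick (friction about 0.3): the couplers slide out when the lip end is tipped down 40 degrees or more.
- tray_handle (a point): grip point of the tray's handle: an upright black block 14 mm thick (along the tray's x), 56 mm wide (y), its top 90 mm above the tray's underside; the point is in its middle, 20 mm below its top, 67 mm to +x of the tray's origin
- tray_lip (a point): middle of the edge of the tray's pouring lip, 77 mm to -x of the tray's origin, 6 mm above its underside
- coupler_a: silver air-hose coupler, 73 mm long (own y), 24 mm thick, 0.09 kg, lying in the tray; origin at the centre of its underside
- coupler_b: tan and silver air-hose coupler, 73 mm long (own y), 24 mm thick, 0.09 kg, lying in the tray; origin at the centre of its underside
- coupler_c: silver air-hose coupler like coupler_a, lying in the tray; origin at the centre of its underside
- masking_tape: roll of cream masking tape, 98 x 100 x 24 mm, lying flat; origin at the centre of its underside
- grip_block: grey hand sanding block with yellow grip, 118 x 70 x 38 mm; origin at the centre of its underside
- wax_tin: flat tin with a dark red lid, 67 x 95 x 28 mm; origin at the centre of its underside
- sprayer: trigger sprayer with blue head, 58 x 75 x 160 mm, standing; origin at the centre of its underside
Mind the look-alikes: they are no part of the job. Leave any orange or red look-alike of the tray alone.

How it is judged:
By the outcome, as a careful person would: the job done as asked, in the order asked, and still so for the second after the job is handed in, with the robot touching nothing.
It also fails if it takes over 64 s, if anything falls off the work surface, if the arm or the gripper's body presses on something with over 40 N, if the wrist force passes 120 N, or if a joint passes its speed limit or range.

## Working session

There is one attempt and no reset: what is moved stays moved. The work goes in short steps, Python scripts to look and compute and a tool call to move; the robot and the scene stay as the last step left them, time stands still between calls to the robot, and variables do not carry over. Pictures are saved under pics/ and viewed, and the job is handed in when it is done.

Besides the shell and the picture viewer there is one more tool, called after "Call:" by a JSON object that holds its "method" and its "body", one argument or row to a line. play_rows: Moves the arm, as the interface text tells. Its arguments: {"type":"object","properties":{"rows":{"type":"array","items":{"type":"array","items":{"type":"number"}}}},"required":["rows"]}

```bash
mkdir -p pics; python3 - <<'E'
from bench import arm
import cv2
print(arm.read_state())
for n in ("scene","top","wrist"):
    cv2.imwrite(f"pics/{n}0.png",arm.read_camera(n)); print(n,arm.camera_params(n))
E
```

```text
{'time_s': 0.0, 'q': array([-1.19851616,  0.41798606, -0.01030255,  1.61423378,  0.00469   ,
        1.11073198, -0.05299902]), 'qvel': array([ 0.00085449, -0.00119216,  0.00180474, -0.0006679 , -0.00029238,
       -0.00191896, -0.00066048]), 'tau': array([ 4.72851807e-04, -8.64434981e+01,  6.79002218e-01, -4.34915793e+01,
        1.91153859e-02,  7.19780612e-03, -1.94058384e-05]), 'tool_pos': array([251.14837619, 571.89329376, 230.62768756]), 'tcp_rot': array([-6.45291786e-01, -3.07441411e+00,  2.07655961e-03]), 'wrist_force': array([0.84324709, 0.77689407, 0.18737031]), 'moment': array([-0.02174195, -0.01057849,  0.00324922]), 'finger_gap': 1.0004864750710527}
scene {'fx': 419.3001443445888, 'fy': 419.3001443445888, 'cx': 255.88814471326083, 'cy': 191.4810543624676, 'world_from_camera': array([[ 5.05857191e-01,  6.65063293e-01, -5.49362648e-01,
        -3.16210714e+02],
       [-8.62617131e-01,  3.90326657e-01, -3.21771325e-01,
        -3.48943110e+02],
       [ 4.32588855e-04,  6.36659970e-01,  7.71144536e-01,
         1.21649923e+03],
       [ 0.00000000e+00,  0.00000000e+00,  0.
[... 277 characters left out ...]
01,  2.20724010e-02,  2.55490059e-02,
         9.36068179e+01],
       [ 2.76775390e-02,  1.02229358e-01,  9.94375740e-01,
         1.16512548e+03],
       [ 0.00000000e+00,  0.00000000e+00,  0.00000000e+00,
         1.00000000e+00]])}
wrist {'fx': 297.3186396354542, 'fy': 297.3186396354542, 'cx': 257.01880603837407, 'cy': 192.12718992675738, 'T_tool_cam': array([[ 4.28421350e-04,  9.47691207e-01,  3.19188335e-01,
         8.22375145e+01],
       [ 9.99999894e-01, -4.58989172e-04,  2.05480476e-05,
        -4.88553149e-01],
       [ 1.65977194e-04,  3.19188293e-01, -9.47691303e-01,
        -1.42060887e+02],
       [ 0.00000000e+00,  0.00000000e+00,  0.00000000e+00,
         1.00000000e+00]])}
```

View pics/scene0.png

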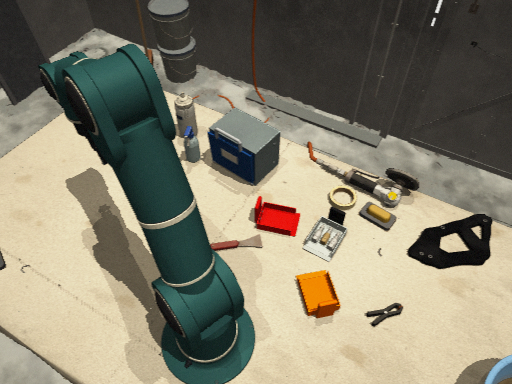

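View pics/top0.png

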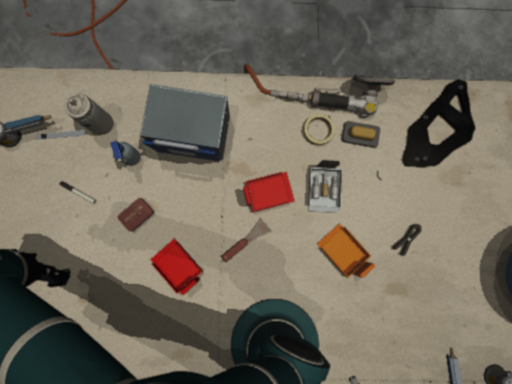

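View pics/wrist0.png

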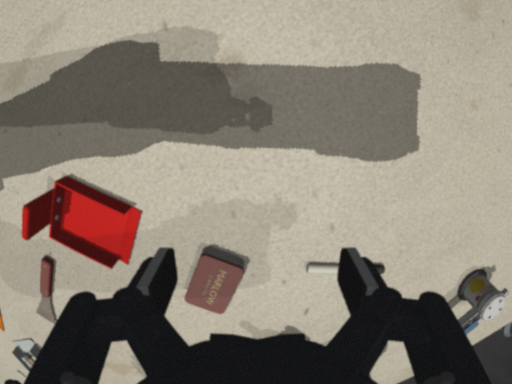

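Tray candidates in the top view: the aluminium tray with couplers at (324,189), a red one at (268,192), another red at (178,266), and an orange one at (345,250). I choose (324,189). The blue bin front is at about (182,150). Next, closer crops.

```bash
cat > h.py <<'E'
import numpy as np
from bench import arm
from scipy.spatial.transform import Rotation as R
def ray(n,u,v,p=None):
    p=arm.camera_params(n); T=p["world_from_camera"]
    d=np.array([(u-p["cx"])/p["fx"],-(v-p["cy"])/p["fy"],-1]); return T[:3,3],T[:3,:3]@d
def atz(n,u,v,z):
    o,d=ray(n,u,v); return o+d*(z-o[2])/d[2]
def proj(n,P):
    p=arm.camera_params(n); T=p["world_from_camera"]
    c=T[:3,:3].T@(np.array(P,float)-T[:3,3]); return np.array([p["cx"]+p["fx"]*c[0]/-c[2],p["cy"]+p["fy"]*c[1]/c[2]])
def wproj(P,pos,rv):
    p=arm.camera_params("wrist");T=p["T_tool_cam"]
    t=R.from_rotvec(rv).inv().apply(np.array(P,float)-pos)
    c=T[:3,:3].T@(t-T[:3,3]); d=np.array([c[0],-c[1],-c[2]]); th=np.arctan2(np.hypot(d[0],d[1]),d[2]); k=th/np.hypot(d[0],d[1])
    return np.array([p["cx"]+p["fx"]*k*d[0],p["cy"]+p["fy"]*k*d[1]])
E
python3 - <<'E'
import cv2
def crop(f,x,y,w,h,s,o):
    i=cv2.imread(f"pics/{f}.png")[y:y+h,x:x+w]; i=cv2.resize(i,None,fx=s,fy=s,interpolation=cv2.INTER_CUBIC)
    cv2.imwrite(f"pics/{o}.png",i)
crop("top0",130,75,110,95,7,"c1");crop("top0",295,150,60,70,8,"c2");crop("scene0",170,85,120,110,6,"c3");crop("scene0",290,180,90,90,6,"c4")
E
```

```text
(no output)
```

View pics/c1.png

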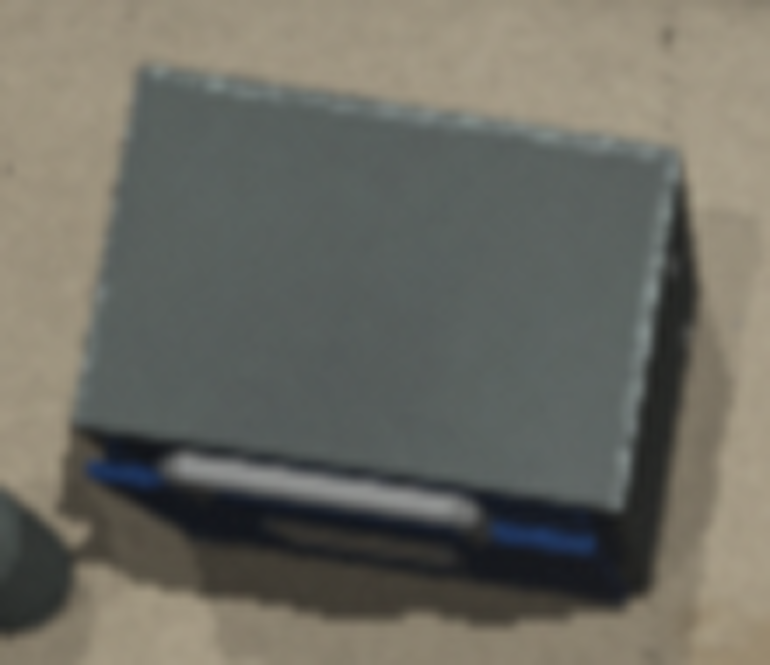

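View pics/c2.png

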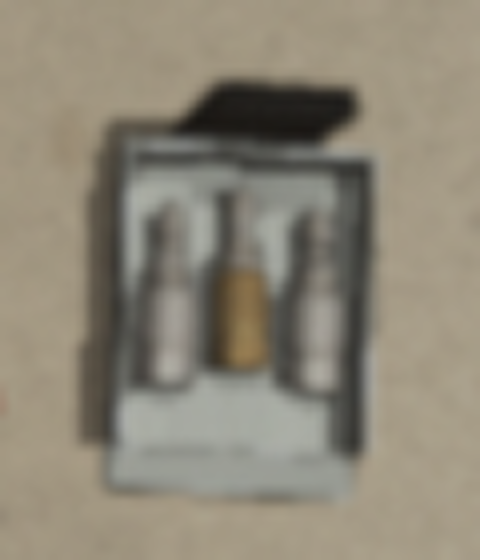

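View pics/c3.png

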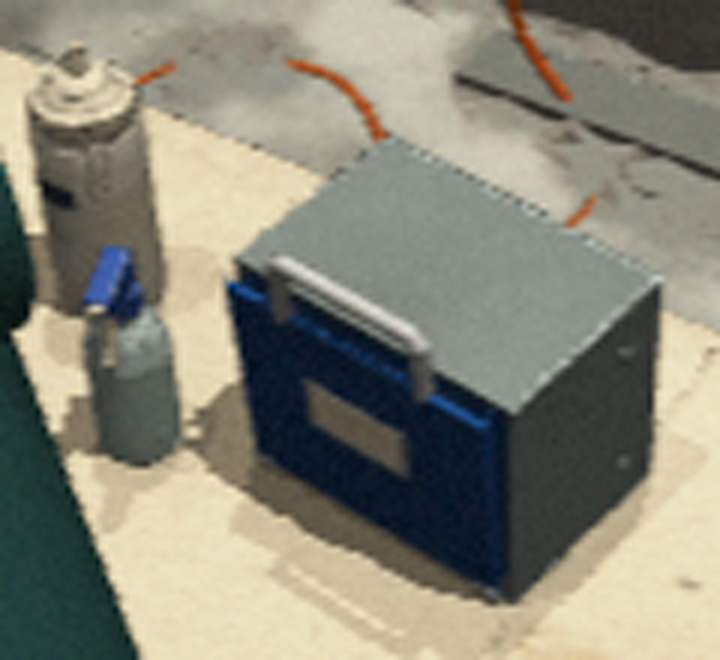

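View pics/c4.png

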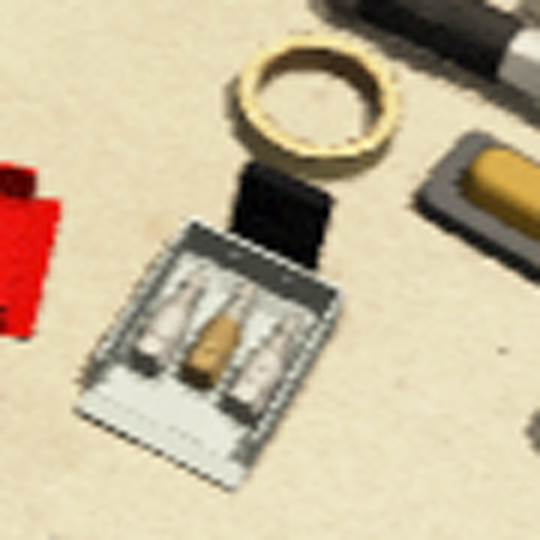

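```bash
cat >> h.py <<'E'
from scipy.optimize import least_squares
def fit(pts,x0,nz=2):
    def P(x,p):
        c,s=np.cos(x[2]),np.sin(x[2]); return [x[0]+c*p[0]-s*p[1],x[1]+s*p[0]+c*p[1],p[2]]
    f=lambda x:np.concatenate([proj(n,P(x,p))-uv for n,uv,p in pts])
    r=least_squares(f,x0,x_scale=[10,10,.1],loss='soft_l1'); return r.x,f(r.x).reshape(-1,2)
E
python3 - <<'E'
from h import *
np.set_printoptions(suppress=True,precision=2)
T=lambda x,y:(130+x/7,75+y/7)
S=lambda x,y:(170+x/6,85+y/6)
pts=[("top",T(145,68),(150,110,175)),("top",T(680,150),(150,-110,175)),("top",T(622,510),(0,-110,175)),("top",T(75,425),(0,110,175)),
("scene",S(235,262),(0,110,175)),("scene",S(515,412),(0,-110,175)),("scene",S(390,138),(150,110,175)),("scene",S(660,282),(150,-110,175)),("scene",S(510,600),(0,-110,0))]
x,r=fit(pts,[520,250,0]);print("housing",x);print(r)
# handle triangulate
a=[];
for n,u,v in(("top",*T(327,490)),("scene",*S(350,303))):
    a.append(ray(n,u,v))
(o1,d1),(o2,d2)=a
s=np.linalg.lstsq(np.c_[d1,-d2],o2-o1,rcond=None)[0];p1=o1+s[0]*d1;p2=o2+s[1]*d2;print("handle",p1,p2)
T=lambda x,y:(295+x/8,150+y/8)
S=lambda x,y:(290+x/6,180+y/6)
pts=[("top",T(105,488),(-77,50,6)),("top",T(350,497),(-77,-50,6)),("top",T(127,135),(60,50,32)),("top",T(372,160),(60,-50,32)),
("top",T(285,90),(67,0,90)),
("scene",S(78,410),(-77,50,6)),("scene",S(235,490),(-77,-50,6)),("scene",S(190,222),(60,50,32)),("scene",S(343,292),(60,-50,32)),("scene",S(290,180),(67,0,90))]
x,r=fit(pts,[450,-50,0]);print("tray",x);print(r)
for nm,u,v,z in (("tapetop",317,128,24),):print(nm,atz("top",u,v,z))
E
```

```text
housing [583.21 280.97  -0.13]
[[-0.41 -0.75]
 [ 0.97 -0.22]
 [ 0.65  0.23]
 [-0.27  0.07]
 [-1.   -0.54]
 [-0.54  0.75]
 [-0.72 -0.55]
 [ 0.55 -0.72]
 [ 0.32  1.9 ]]
handle [564.86 281.7  215.38] [566.44 279.32 215.28]
tray [ 486.9  -155.46   -0.03]
[[ 0.03 -0.34]
 [ 0.48  0.06]
 [ 0.09  0.1 ]
 [ 0.84 -1.39]
 [ 0.34  0.89]
 [-0.9  -0.16]
 [-0.15  0.33]
 [-0.5  -1.27]
 [ 0.36 -0.39]
 [-0.75  0.46]]
tapetop [ 677.55 -127.65   24.  ]
```

Measured: housing front at (583, 281), yaw -0.13. The handle bar is at about (565.5, 280.5, 215), so the front is roughly 0.07 rad ajar. The tray is at (487, -155.5), yaw -0.03. First I go above the bin handle, with the jaws along the housing's x.

Call:
{"method": "play_rows", "body": {
  "rows": [
    [1, 157, -146, 50, 0, 0, -0.64],
    [1, 157, -146, 50, 0, 0, -0.64],
    [1, 157, -146, 50, 0, 0, -0.64],
    [1, 157, -146, 50, 0, 0, -0.64],
    [1, 314, -292, 50, 0, 0, -1.29],
    [1, 314, -292, 50, 0, 0, -1.29],
    [1, 314, -292, 50, 0, 0, -1.29],
    [1, 314, -292, 50, 0, 0, -1.29],
    [1, 314, -292, 50, 0, 0, -1.29],
    [1, 314, -292, 50, 0, 0, -1.29],
    [1, 314, -292, 50, 0, 0, -1.29],
    [1, 314, -292, 50, 0, 0, -1.29]
  ]
}}

```text
time_s: 1.35
tool_pos: [564.5, 281.3, 281.0]
tcp_rot: [-2.361, -2.071, 0.001]
wrist_force: [-0.4, 0.4, -0.6]
finger_gap: 0.996
```

```bash
python3 - <<'E'
from h import *
import cv2
s=arm.read_state();print(s["tool_pos"],R.from_rotvec(s["tcp_rot"]).as_matrix().round(3),s["q"].round(2),s["qvel"].round(3))
i=arm.read_camera("wrist")
a=-0.13
for w in(-50,0,50):
    P=[565.5-np.sin(a)*w,280.5+np.cos(a)*w,215];u=wproj(P,s["tool_pos"],s["tcp_rot"]);print(u);cv2.circle(i,tuple(int(x) for x in u),3,(0,255,0),1)
cv2.imwrite("pics/w1.png",i)
E
```

```text
[564.51771039 281.26890836 281.01462227] [[ 0.13   0.991 -0.001]
 [ 0.991 -0.13   0.   ]
 [ 0.    -0.001 -1.   ]] [-0.79  0.41  0.38  1.55 -0.16  1.22 -0.51] [-0.01  -0.004 -0.003 -0.     0.001 -0.     0.001]
[258.54963627 263.90259752]
[258.66541601 207.56747609]
[258.75012072 141.42166178]
```

View pics/w1.png

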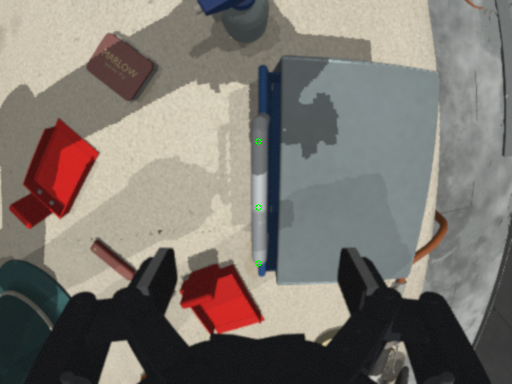

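The predicted handle points (green, 259,207) lie on the bar. Descend and pinch.

Call:
{"method": "play_rows", "body": {
  "rows": [
    [1, 0, 0, -40, 0, 0, 0],
    [1, 0, 0, -70, 0, 0, 0],
    [1, 1, 0, -84, 0, 0, 0],
    [1, 1, 0, -84, 0, 0, 0],
    [0, 1, 0, -84, 0, 0, 0],
    [0, 1, 0, -84, 0, 0, 0],
    [0, 1, 0, -84, 0, 0, 0],
    [0, 1, 0, -84, 0, 0, 0],
    [0, 1, 0, -84, 0, 0, 0],
    [0, 1, 0, -84, 0, 0, 0],
    [0, 1, 0, -84, 0, 0, 0]
  ]
}}

```text
time_s: 2.5
tool_pos: [566.5, 280.3, 197.8]
tcp_rot: [2.364, 2.069, 0.001]
wrist_force: [-1.8, -1.0, 5.4]
finger_gap: 0.113
```

Call:
{"method": "play_rows", "body": {
  "rows": [
    [0, -13, 1.5, -1.5, 0, 0, 0],
    [0, -26, 3.5, -4, 0, 0, 0],
    [0, -40, 5, -8, 0, 0, 0],
    [0, -54.5, 7, -13, 0, 0, 0],
    [0, -68, 9, -19, 0, 0, 0],
    [0, -82, 10.5, -26, 0, 0, 0],
    [0, -94, 12, -34, 0, 0, 0],
    [0, -107, 14, -43, 0, 0, 0]
  ]
}}

```text
time_s: 3.3
tool_pos: [459.2, 294.4, 154.8]
tcp_rot: [2.364, 2.069, 0.002]
wrist_force: [5.1, -1.0, -1.4]
finger_gap: 0.118
```

Call:
{"method": "play_rows", "body": {
  "rows": [
    [0, -8, 1, -7, 0, 0, 0],
    [0, -15, 2, -13, 0, 0, 0],
    [0, -18, 2.3, -16, 0, 0, 0],
    [0, -18, 2.3, -16, 0, 0, 0]
  ]
}}

```text
time_s: 3.7
tool_pos: [443.7, 296.6, 140.8]
tcp_rot: [2.364, 2.067, 0.008]
wrist_force: [0.7, -7.8, 34.2]
finger_gap: 0.116
```

```bash
python3 - <<'E'
from h import *
import cv2
i=arm.read_camera("scene");cv2.imwrite("pics/s2.png",cv2.resize(i[80:210,160:310],None,fx=5,fy=5,interpolation=cv2.INTER_CUBIC))
a=-0.13;c,s=np.cos(a),np.sin(a)
for th in(.65,.7,.75):
  for w in(-102,102):
    o=-160*np.sin(th);P=[583.2+c*o-s*w,281+s*o+c*w,12+160*np.cos(th)];print(th,w,(proj("scene",P)-[160,80])*5)
E
```

```text
0.65 -102 [380.75259332 483.01110282]
0.65 102 [163.49308099 353.62292417]
0.7 -102 [375.21963939 493.21974753]
0.7 102 [158.35209645 363.35733877]
0.75 -102 [369.94978717 503.48709313]
0.75 102 [153.51210593 373.17915668]
```

View pics/s2.png

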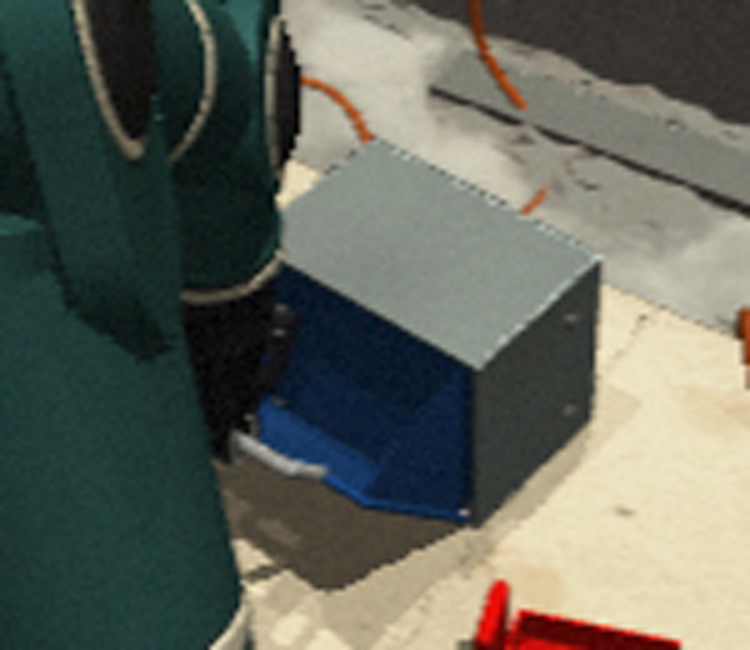

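The front's right top corner is at crop (366,503), against a prediction of (370,503) for 0.75 rad. The front is open at its stop. Release and rise.

Call:
{"method": "play_rows", "body": {
  "rows": [
    [0, 1, 0, 2, 0, 0, 0],
    [0.6, 1, 0, 2, 0, 0, 0],
    [0.6, 1, 0, 2, 0, 0, 0],
    [0.6, 1, 0, 2, 0, 0, 0],
    [0.6, 1, 0, 30, 0, 0, 0],
    [0.6, 1, 0, 70, 0, 0, 0],
    [0.6, 1, 0, 110, 0, 0, 0],
    [0.6, 1, 0, 150, 0, 0, 0],
    [0.6, 1, 0, 150, 0, 0, 0]
  ]
}}

```text
time_s: 4.65
tool_pos: [443.7, 297.5, 293.1]
tcp_rot: [-2.364, -2.069, -0.011]
wrist_force: [-0.8, -0.2, -0.5]
finger_gap: 0.598
```

```bash
python3 - <<'E'
from h import *
import cv2
s=arm.read_state();print(s["tool_pos"],s["tcp_rot"],s["wrist_force"],s["q"].round(2))
i=arm.read_camera("wrist")
a=-0.13;c,ss=np.cos(a),np.sin(a)
for th in(.7,.75):
  for w in(-102,102):
    o=-160*np.sin(th);P=[583.2+c*o-ss*w,281+ss*o+c*w,12+160*np.cos(th)];u=wproj(P,s["tool_pos"],s["tcp_rot"]);print(th,w,u);cv2.circle(i,tuple(int(x) for x in u),3,(0,255,0) if th==.75 else (0,0,255),1)
cv2.imwrite("pics/w3.png",i)
t=arm.read_camera("scene");cv2.imwrite("pics/s3.png",cv2.resize(t[80:210,160:310],None,fx=5,fy=5,interpolation=cv2.INTER_CUBIC))
E
```

```text
[443.74064107 297.5069975  293.14507678] [-2.36383857 -2.06871333 -0.01085177] [-0.82786953 -0.15557531 -0.5435974 ] [-0.97  0.2   0.38  1.78 -0.08  1.17 -0.7 ]
0.7 -102 [288.57066779 257.6435084 ]
0.7 102 [293.84143689  75.12847036]
0.75 -102 [283.15293714 255.46180592]
0.75 102 [287.32504748  75.33590087]
```

View pics/w3.png

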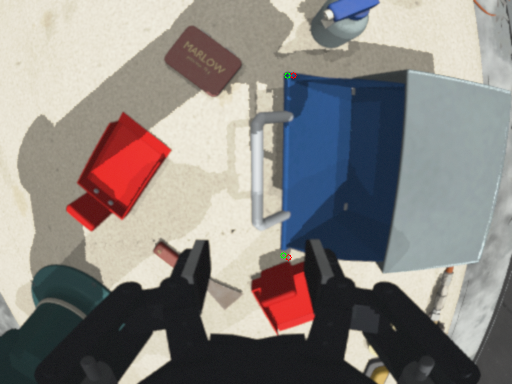

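View pics/s3.png

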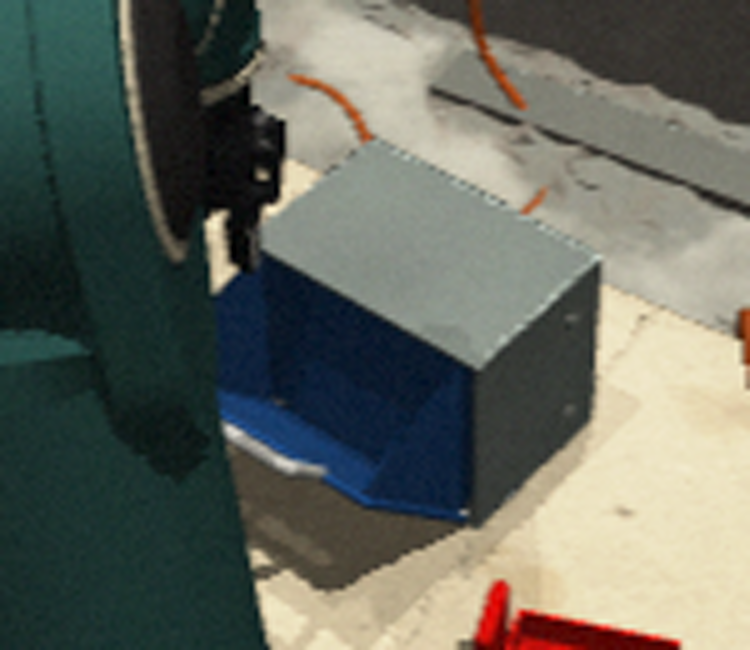

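The wrist view shows the front at the 0.75 prediction (287,77). Now above the tray handle.

Call:
{"method": "play_rows", "body": {
  "rows": [
    [0.8, 28, -113, -15, 0, 0, 0.02],
    [0.8, 28, -113, -15, 0, 0, 0.02],
    [0.8, 28, -113, -15, 0, 0, 0.02],
    [0.8, 55, -227, -30, 0, 0, 0.05],
    [0.8, 55, -227, -30, 0, 0, 0.05],
    [0.8, 110, -454, -60, 0, 0, 0.1],
    [0.8, 110, -454, -60, 0, 0, 0.1],
    [0.8, 110, -454, -60, 0, 0, 0.1],
    [0.8, 110, -454, -60, 0, 0, 0.1],
    [0.8, 110, -454, -60, 0, 0, 0.1],
    [0.8, 110, -454, -60, 0, 0, 0.1],
    [0.8, 110, -454, -60, 0, 0, 0.1]
  ]
}}

```text
time_s: 5.95
tool_pos: [551.4, -158.7, 226.7]
tcp_rot: [-2.26, -2.18, 0.004]
wrist_force: [0.0, 0.7, 0.5]
finger_gap: 0.808
```

```bash
python3 - <<'E'
from h import *
import cv2
s=arm.read_state();print(s["tool_pos"],R.from_rotvec(s["tcp_rot"]).as_matrix().round(3),s["q"].round(2))
i=arm.read_camera("wrist")
a=-0.03;c,ss=np.cos(a),np.sin(a)
for p in((60,28,90),(60,-28,90),(74,28,90),(74,-28,90),(-77,50,6),(-77,-50,6),(60,50,32),(60,-50,32)):
    P=[486.9+c*p[0]-ss*p[1],-155.5+ss*p[0]+c*p[1],p[2]];u=wproj(P,s["tool_pos"],s["tcp_rot"]);print(p,u.round(1));cv2.circle(i,tuple(int(x) for x in u.round()),2,(0,255,0),1)
cv2.imwrite("pics/w4.png",cv2.resize(i,None,fx=1.5,fy=1.5))
E
```

```text
[ 551.42533532 -158.74694388  226.65624473] [[ 0.036  0.999 -0.003]
 [ 0.999 -0.036 -0.001]
 [-0.001 -0.003 -1.   ]] [-0.26  0.38  0.62  1.76 -0.25  1.08  0.41]
(60, 28, 90) [252.7 150.7]
(60, -28, 90) [253.2 205.7]
(74, 28, 90) [267.4 150.6]
(74, -28, 90) [267.2 205.6]
(-77, 50, 6) [146.4 124. ]
(-77, -50, 6) [153.4 198.1]
(60, 50, 32) [253.5 122.1]
(60, -50, 32) [254.2 205.2]
```

View pics/w4.png

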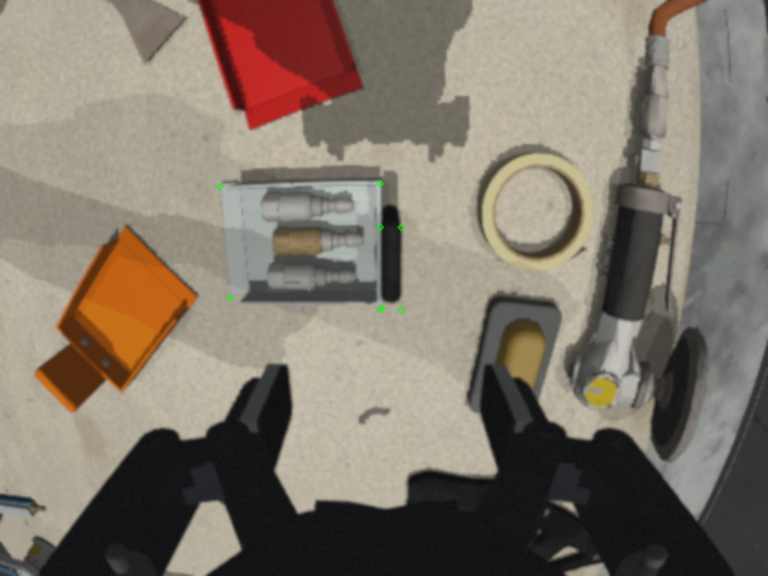

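Handle top is at about (391,253) in the 1.5× view, within a few mm of the prediction, and the three couplers are in this tray. Descend and grip.

Call:
{"method": "play_rows", "body": {
  "rows": [
    [0.8, 3, 3, -45, 0, 0, 0],
    [0.8, 3, 3, -90, 0, 0, 0],
    [0.8, 3, 3, -130, 0, 0, 0],
    [0.8, 3, 3, -160, 0, 0, 0],
    [0.8, 3, 3, -177, 0, 0, 0],
    [0.8, 3, 3, -177, 0, 0, 0],
    [0, 3, 3, -177, 0, 0, 0],
    [0, 3, 3, -177, 0, 0, 0],
    [0, 3, 3, -177, 0, 0, 0],
    [0, 3, 3, -177, 0, 0, 0],
    [0, 3, 3, -177, 0, 0, 0],
    [0, 3, 3, -177, 0, 0, 0]
  ]
}}

```text
time_s: 7.2
tool_pos: [555.4, -154.5, 52.3]
tcp_rot: [2.258, 2.184, 0.001]
wrist_force: [-5.3, 1.6, 13.4]
finger_gap: 0.158
```

Call:
{"method": "play_rows", "body": {
  "rows": [
    [0, 0, 0, 10, 0, 0, 0],
    [0, 0, 0, 25, 0, 0, 0],
    [0, 0, 0, 45, 0, 0, 0],
    [0, 0, 0, 65, 0, 0, 0],
    [0, 0, 0, 65, 0, 0, 0]
  ]
}}

```text
time_s: 7.7
tool_pos: [556.7, -154.9, 119.5]
tcp_rot: [2.255, 2.182, 0.004]
wrist_force: [0.5, -0.2, -5.1]
finger_gap: 0.154
```

```bash
python3 - <<'E'
from h import *
import cv2
s=arm.read_state();print(s["tool_pos"],s["tcp_rot"],s["wrist_force"],s["moment"],s["finger_gap"],s["q"].round(2))
i=arm.read_camera("wrist")
cv2.imwrite("pics/w5.png",i)
i=arm.read_camera("scene")
cv2.imwrite("pics/s5.png",cv2.resize(i[140:280,260:400],None,fx=4,fy=4,interpolation=cv2.INTER_CUBIC))
E
```

```text
[ 556.71052118 -154.91284818  119.47219431] [2.2554665  2.18189574 0.00431945] [ 0.53482022 -0.16413604 -5.06795309] [-0.05250551 -0.34110301  0.02459833] 0.1540972537953487 [-0.21  0.52  0.56  1.85 -0.35  0.87  0.48]
```

View pics/w5.png

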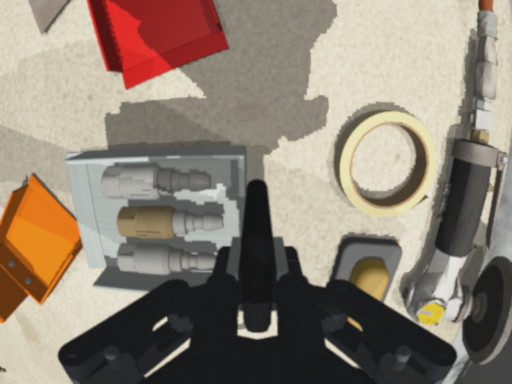

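View pics/s5.png

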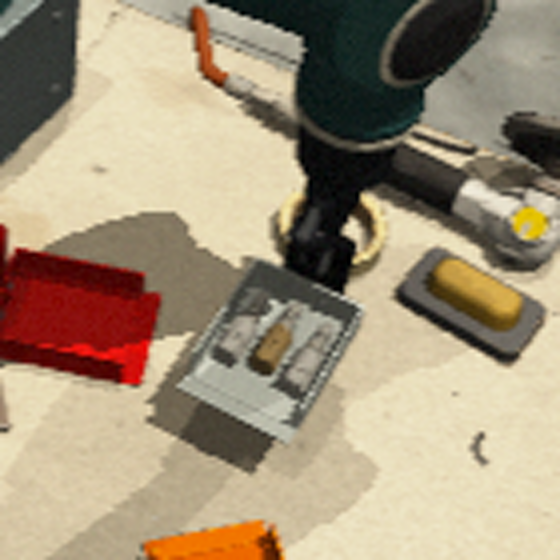

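The tray is held level (5 N load) with the couplers in place. Lift and carry gently to the bin.

Call:
{"method": "play_rows", "body": {
  "rows": [
    [0, 0, 4, 15, 0, 0, 0],
    [0, 2, 12, 35, 0, 0, 0],
    [0, 6, 24, 60, 0, 0, 0],
    [0, 12, 40, 85, 0, 0, 0],
    [0, 20, 60, 110, 0, 0, 0],
    [0, 29, 84, 130, 0, 0, -0.01],
    [0, 38, 112, 145, 0, 0, -0.02],
    [0, 47, 142, 155, 0, 0, -0.03],
    [0, 56, 173, 162, 0, 0, -0.04],
    [0, 66, 204, 166, 0, 0, -0.05],
    [0, 76, 235, 168, 0, 0, -0.06],
    [0, 86, 266, 168, 0, 0, -0.07]
  ]
}}

```text
time_s: 9.0
tool_pos: [641.2, 113.0, 284.8]
tcp_rot: [2.333, 2.104, -0.001]
wrist_force: [0.8, -0.8, -5.2]
finger_gap: 0.155
```

Call:
{"method": "play_rows", "body": {
  "rows": [
    [0, 9, 28, 0, 0, 0, -0.005],
    [0, 18, 55, 0, 0, 0, -0.01],
    [0, 26, 82, 0, 0, 0, -0.015],
    [0, 33, 106, 0, 0, 0, -0.02],
    [0, 40, 126, 0, 0, 0, -0.025],
    [0, 45, 141, 0, 0, 0, -0.025],
    [0, 48, 150, 0, 0, 0, -0.025],
    [0, 50, 155, 0, 0, 0, -0.025],
    [0, 50, 156, 0, 0, 0, -0.025],
    [0, 50, 156, 0, 0, 0, -0.025]
  ]
}}

```text
time_s: 10.0
tool_pos: [691.2, 266.8, 284.3]
tcp_rot: [2.36, 2.074, -0.001]
wrist_force: [0.5, -0.8, -6.2]
finger_gap: 0.159
```

```bash
python3 - <<'E'
from h import *
import cv2
s=arm.read_state();print(s["tool_pos"],R.from_rotvec(s["tcp_rot"]).as_matrix().round(3),s["wrist_force"],s["q"].round(2))
i=arm.read_camera("wrist");cv2.imwrite("pics/w6.png",i)
i=arm.read_camera("scene");cv2.imwrite("pics/s6.png",cv2.resize(i[40:220,150:350],None,fx=3,fy=3,interpolation=cv2.INTER_CUBIC))
E
```

```text
[691.24155799 266.79069088 284.34047069] [[ 0.128  0.992 -0.   ]
 [ 0.992 -0.128 -0.   ]
 [-0.    -0.    -1.   ]] [ 0.45972349 -0.81634279 -6.2494824 ] [-0.71  0.65  0.53  1.22 -0.32  1.35 -0.34]
```

View pics/w6.png

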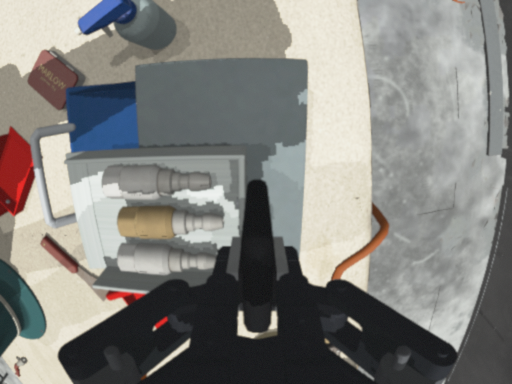

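View pics/s6.png

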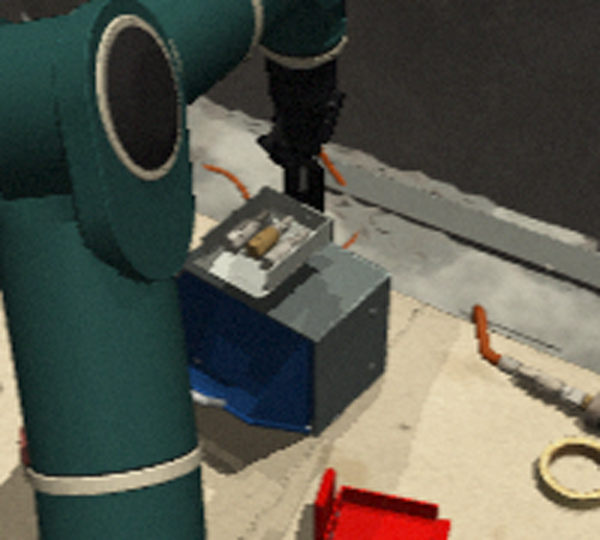

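```bash
python3 - <<'E'
import numpy as np
x=np.array([.9917,-.1285]);
def rel(th,zl,out):
    t=np.radians(th); h=145*np.cos(t)-46*np.sin(t)-(out-35); z=145*np.sin(t)+46*np.cos(t)+zl
    d=h-145; return [*(d*x).round(1),round(z-46-238,1),*(-t*np.array([.1285,.9917])).round(3),0]
for th,zl,out in[(0,215,35),(0,197,35),(6,195,35),(12,193,35),(18,190,35),(24,188,35),(30,186,35),(36,184,35),(42,182,35),(48,180,35),(54,180,35),(58,180,35),(64,180,35)]:print(th,rel(th,zl,out))
E
```

```text
0 [np.float64(0.0), np.float64(-0.0), np.float64(-23.0), np.float64(-0.0), np.float64(-0.0), 0]
0 [np.float64(0.0), np.float64(-0.0), np.float64(-41.0), np.float64(-0.0), np.float64(-0.0), 0]
6 [np.float64(-5.6), np.float64(0.7), np.float64(-28.1), np.float64(-0.013), np.float64(-0.104), 0]
12 [np.float64(-12.6), np.float64(1.6), np.float64(-15.9), np.float64(-0.027), np.float64(-0.208), 0]
18 [np.float64(-21.1), np.float64(2.7), np.float64(-5.4), np.float64(-0.04), np.float64(-0.312), 0]
24 [np.float64(-31.0), np.float64(4.0), np.float64(5.0), np.float64(-0.054), np.float64(-0.415), 0]
30 [np.float64(-42.1), np.float64(5.5), np.float64(14.3), np.float64(-0.067), np.float64(-0.519), 0]
36 [np.float64(-54.3), np.float64(7.0), np.float64(22.4), np.float64(-0.081), np.float64(-0.623), 0]
42 [np.float64(-67.5), np.float64(8.7), np.float64(29.2), np.float64(-0.094), np.float64(-0.727), 0]
48 [np.float64(-81.5), np.float64(10.6), np.float64(34.5), np.float64(-0.108), np.float64(-0.831), 0]
54 [np.float64(-96.2), np.float64(12.5), np.float64(40.3), np.float64(-0.121), np.float64(-0.935), 0]
58 [np.float64(-106.3), np.float64(13.8), np.float64(43.3), np.float64(-0.13), np.float64(-1.004), 0]
64 [np.float64(-121.8), np.float64(15.8), np.float64(46.5), np.float64(-0.144), np.float64(-1.108), 0]
```

Call:
{"method": "play_rows", "body": {
  "rows": [
    [0, 0, 0, -15, 0, 0, 0],
    [0, 0, 0, -30, 0, 0, 0],
    [0, 0, 0, -41, 0, 0, 0],
    [0, -2.5, 0.3, -35, -0.006, -0.05, 0],
    [0, -5.6, 0.7, -28, -0.013, -0.104, 0],
    [0, -9, 1.2, -22, -0.02, -0.156, 0],
    [0, -12.6, 1.6, -16, -0.027, -0.208, 0],
    [0, -12.6, 1.6, -16, -0.027, -0.208, 0]
  ]
}}

```text
time_s: 10.9
tool_pos: [677.4, 270.1, 268.1]
tcp_rot: [2.234, 1.968, 0.208]
wrist_force: [-0.2, 0.2, -4.3]
finger_gap: 0.155
```

```bash
python3 - <<'E'
from h import *
import cv2
s=arm.read_state();M=R.from_rotvec(s["tcp_rot"]).as_matrix();print(s["tool_pos"],M.round(3),s["wrist_force"],s["q"].round(2))
print("lip",s["tool_pos"]-145*M[:,1]+46*M[:,2])
i=arm.read_camera("scene");cv2.imwrite("pics/s7.png",cv2.resize(i[40:220,150:350],None,fx=3,fy=3,interpolation=cv2.INTER_CUBIC))
E
```

```text
[677.44077125 270.13996313 268.10999879] [[ 0.126  0.97   0.207]
 [ 0.992 -0.123 -0.026]
 [ 0.     0.208 -0.978]] [-0.16169053  0.15621879 -4.25210079] [-0.86  0.54  0.59  1.46 -0.22  1.04 -0.41]
lip [546.27282351 286.83477508 192.89528786]
```

View pics/s7.png

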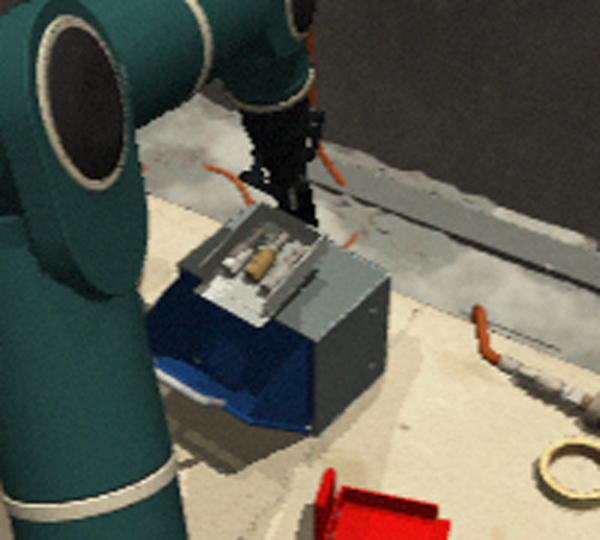

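Call:
{"method": "play_rows", "body": {
  "rows": [
    [0, -8.5, 1.1, 10.5, -0.013, -0.104, 0],
    [0, -18.4, 2.4, 21, -0.027, -0.207, 0],
    [0, -29.5, 3.9, 30, -0.04, -0.311, 0],
    [0, -41.7, 5.4, 38, -0.054, -0.415, 0],
    [0, -55, 7.1, 45, -0.067, -0.519, 0],
    [0, -69, 9, 50.5, -0.081, -0.623, 0],
    [0, -69, 9, 50.5, -0.081, -0.623, 0],
    [0, -83.6, 11, 56, -0.094, -0.727, 0],
    [0, -93.7, 12, 59, -0.103, -0.796, 0],
    [0, -93.7, 12, 59, -0.103, -0.796, 0],
    [0, -93.7, 12, 59, -0.103, -0.796, 0],
    [0, -93.7, 12, 59, -0.103, -0.796, 0]
  ]
}}

```text
time_s: 12.15
tool_pos: [585.3, 281.0, 327.3]
tcp_rot: [1.689, 1.486, 0.821]
wrist_force: [0.1, -0.4, -2.2]
finger_gap: 0.153
```

```bash
python3 - <<'E'
from h import *
import cv2
s=arm.read_state();M=R.from_rotvec(s["tcp_rot"]).as_matrix();print(s["tool_pos"],M.round(3),s["wrist_force"],s["q"].round(2))
print("lip",s["tool_pos"]-145*M[:,1]+46*M[:,2])
i=arm.read_camera("scene");cv2.imwrite("pics/s8.png",cv2.resize(i[40:220,150:350],None,fx=4,fy=3.3,interpolation=cv2.INTER_CUBIC))
i=arm.read_camera("wrist");cv2.imwrite("pics/w8.png",i)
E
```

```text
[585.27204269 281.024846   327.33680691] [[ 0.129  0.526  0.84 ]
 [ 0.992 -0.066 -0.11 ]
 [-0.002  0.848 -0.531]] [ 0.13909073 -0.44744603 -2.22701915] [-1.87  0.39  1.25  2.1   1.09  0.42 -1.82]
lip [547.61090467 285.554884   180.02042141]
```

View pics/s8.png

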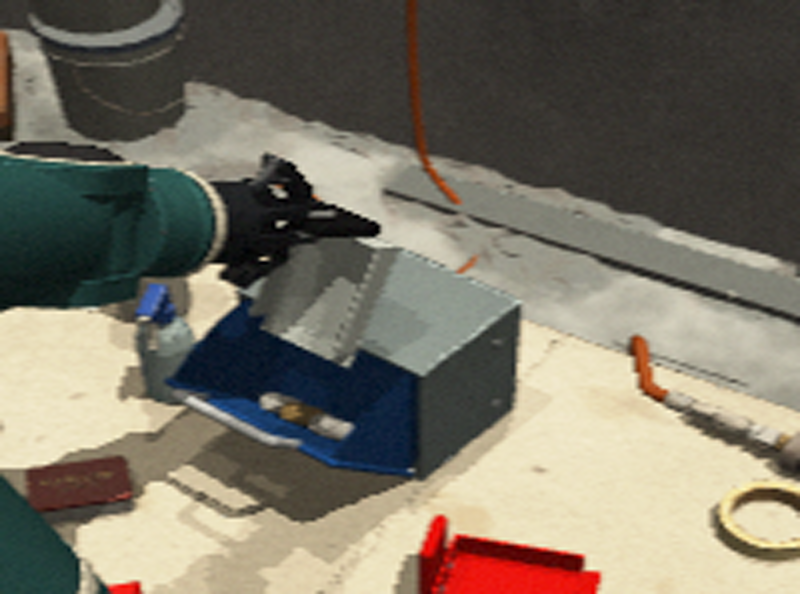

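View pics/w8.png

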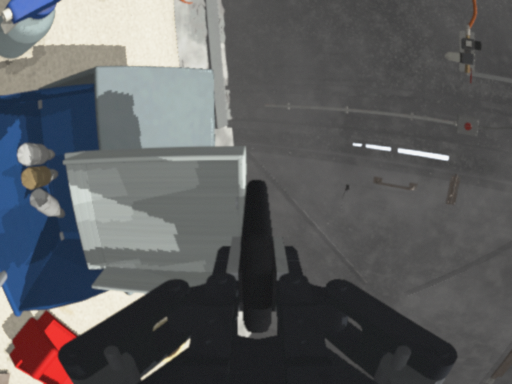

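All three couplers lie in the bin: wrist view (35,154), (38,178) and (45,203). The tray is empty. The elbow joint is near its limit, so I back out the way I came, higher up.

Call:
{"method": "play_rows", "body": {
  "rows": [
    [0, 10, -1.3, 15, 0.009, 0.069, 0],
    [0, 25, -3, 25, 0.022, 0.173, 0],
    [0, 39, -5, 25, 0.036, 0.277, 0],
    [0, 52, -7, 25, 0.049, 0.381, 0],
    [0, 64, -8.5, 22, 0.063, 0.485, 0],
    [0, 75, -9.7, 18, 0.076, 0.589, 0],
    [0, 85, -11, 14, 0.09, 0.692, 0],
    [0, 94, -12, 8, 0.103, 0.796, 0],
    [0, 101, -13, 2, 0.116, 0.9, 0],
    [0, 106, -14, -5, 0.13, 1.003, 0],
    [0, 106, -14, -10, 0.13, 1.003, 0],
    [0, 106, -14, -10, 0.13, 1.003, 0]
  ]
}}

```text
time_s: 13.45
tool_pos: [692.0, 266.1, 316.0]
tcp_rot: [-2.359, -2.074, -0.001]
wrist_force: [0.5, 0.5, -2.9]
finger_gap: 0.158
```

```bash
python3 - <<'E'
from h import *
s=arm.read_state();M=R.from_rotvec(s["tcp_rot"]).as_matrix();print(s["tool_pos"],M.round(3),s["wrist_force"],s["q"].round(2),s["finger_gap"])
E
```

```text
[691.98684137 266.05625849 315.990996  ] [[ 0.128  0.992  0.   ]
 [ 0.992 -0.128  0.001]
 [ 0.001  0.    -1.   ]] [ 0.54343365  0.54810129 -2.88512848] [-0.7   0.63  0.51  1.17 -0.3   1.41 -0.35] 0.15777496906245114
```

Call:
{"method": "play_rows", "body": {
  "rows": [
    [0, -6, -20, 0, 0, 0, 0],
    [0, -19, -58, 0, 0, 0, 0.01],
    [0, -32, -98, -5, 0, 0, 0.02],
    [0, -45, -138, -10, 0, 0, 0.03],
    [0, -58, -178, -15, 0, 0, 0.04],
    [0, -71, -218, -20, 0, 0, 0.05],
    [0, -84, -258, -30, 0, 0, 0.06],
    [0, -97, -298, -50, 0, 0, 0.07],
    [0, -110, -338, -70, 0, 0, 0.08],
    [0, -123, -378, -90, 0, 0, 0.09],
    [0, -133, -408, -110, 0, 0, 0.09],
    [0, -136.5, -420.5, -130, 0, 0, 0.09]
  ]
}}

```text
time_s: 14.65
tool_pos: [553.6, -155.9, 188.0]
tcp_rot: [2.263, 2.175, 0.006]
wrist_force: [0.3, 0.2, -1.4]
finger_gap: 0.158
```

Call:
{"method": "play_rows", "body": {
  "rows": [
    [0, 0, 0, -10, 0, 0, 0],
    [0, 0, 0, -10, 0, 0, 0]
  ]
}}

```text
time_s: 14.85
tool_pos: [554.4, -152.2, 176.9]
tcp_rot: [2.262, 2.18, 0.003]
wrist_force: [0.5, 1.0, -1.8]
finger_gap: 0.154
```

```bash
python3 - <<'E'
from h import *
s=arm.read_state();M=R.from_rotvec(s["tcp_rot"]).as_matrix();print(s["tool_pos"],M.round(3),s["wrist_force"],s["q"].round(2),s["finger_gap"])
E
```

```text
[ 554.44574457 -152.19262392  176.94724731] [[ 0.037  0.999  0.001]
 [ 0.999 -0.037  0.001]
 [ 0.001  0.001 -1.   ]] [ 0.46302761  1.03960272 -1.84933065] [-0.24  0.44  0.58  1.81 -0.29  0.98  0.43] 0.1544686484961665
```

Call:
{"method": "play_rows", "body": {
  "rows": [
    [0, 0, 0, -30, 0, 0, 0],
    [0, 0, 0, -60, 0, 0, 0],
    [0, 0, 0, -85, 0, 0, 0],
    [0, 0, 0, -103, 0, 0, 0],
    [0, 0, 0, -113, 0, 0, 0],
    [0, 0, 0, -118, 0, 0, 0],
    [0, 0, 0, -121, 0, 0, 0],
    [0, 0, 0, -121, 0, 0, 0]
  ]
}}

```text
time_s: 15.65
tool_pos: [555.0, -153.2, 56.9]
tcp_rot: [2.262, 2.178, 0.002]
wrist_force: [0.2, 0.3, -2.5]
finger_gap: 0.155
```

Call:
{"method": "play_rows", "body": {
  "rows": [
    [0, 0, 0, -2, 0, 0, 0],
    [0, 0, 0, -4, 0, 0, 0],
    [0, 0, 0, -5, 0, 0, 0],
    [0, 0, 0, -5, 0, 0, 0]
  ]
}}

```text
time_s: 16.05
tool_pos: [555.0, -153.4, 52.3]
tcp_rot: [2.263, 2.178, 0.003]
wrist_force: [-5.2, 2.8, 15.7]
finger_gap: 0.157
```

Table contact (15 N, at the same height as when gripped). Release and rise.

Call:
{"method": "play_rows", "body": {
  "rows": [
    [0, 0, 0, 1, 0, 0, 0],
    [0.7, 0, 0, 1, 0, 0, 0],
    [0.7, 0, 0, 1, 0, 0, 0],
    [0.7, 0, 0, 1, 0, 0, 0],
    [0.7, 0, 0, 1, 0, 0, 0],
    [0.7, 0, 0, 25, 0, 0, 0],
    [0.7, 0, 0, 60, 0, 0, 0],
    [0.7, 0, 0, 100, 0, 0, 0],
    [0.7, 0, 0, 140, 0, 0, 0],
    [0.7, 0, 0, 180, 0, 0, 0],
    [0.7, -40, 0, 200, 0, 0, 0],
    [0.7, -40, 0, 200, 0, 0, 0]
  ]
}}

```text
time_s: 17.25
tool_pos: [512.5, -154.6, 254.2]
tcp_rot: [2.264, 2.174, 0.006]
wrist_force: [1.6, -0.5, 0.1]
finger_gap: 0.698
```

```bash
python3 - <<'E'
from h import *
import cv2
s=arm.read_state();print(s["tool_pos"],s["wrist_force"],s["finger_gap"])
for n in("scene","top","wrist"):
    i=arm.read_camera(n);cv2.imwrite(f"pics/{n}9.png",cv2.resize(i,None,fx=1.5,fy=1.5,interpolation=cv2.INTER_CUBIC))
E
```

```text
[ 512.53739306 -154.58595435  254.21371354] [ 1.59173673 -0.51694324  0.09525157] 0.6981466558216872
```

View pics/scene9.png

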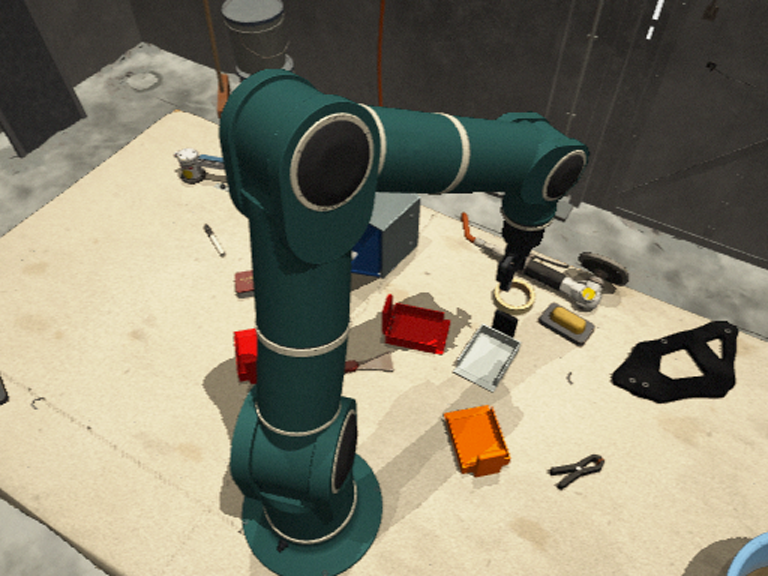

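View pics/top9.png

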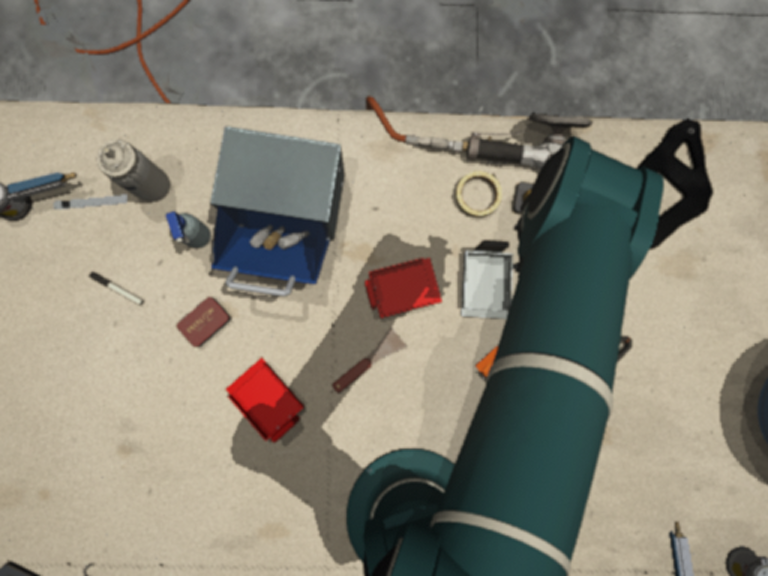

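View pics/wrist9.png

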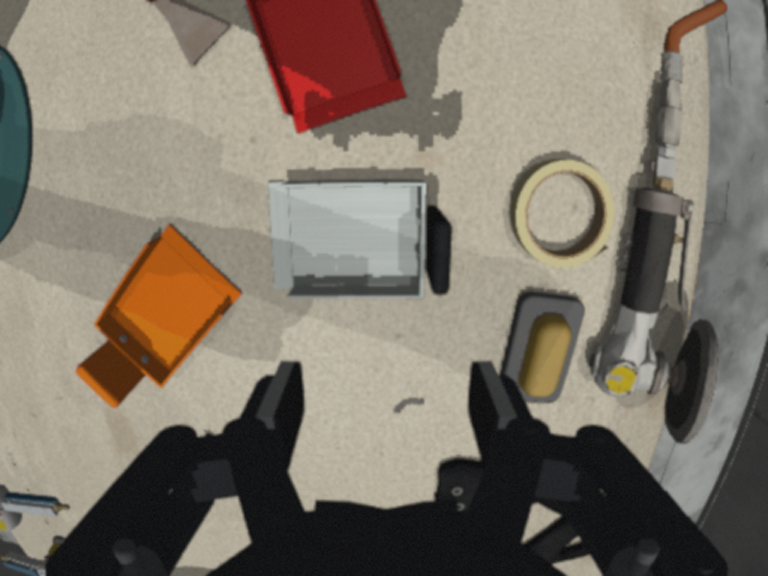

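The tray is flat and empty at wrist (350,238). The couplers are in the bin at top (275,238). One check of the bin angle and of the other objects' positions before handing in.

```bash
python3 - <<'E'
from h import *
import cv2
a=-0.13;c,s=np.cos(a),np.sin(a)
i=cv2.imread("pics/top9.png")[170:310,190:360];i=cv2.resize(i,None,fx=4,fy=4,interpolation=cv2.INTER_CUBIC)
for th,col in((.65,(0,0,255)),(.75,(0,255,0))):
  for w in(-55,55):
    o=-203*np.sin(th)-4*np.cos(th);u=proj("top",[583.2+c*o-s*w,281+s*o+c*w,12+203*np.cos(th)-4*np.sin(th)]);u=(u*1.5-[190,170])*4;cv2.circle(i,tuple(int(x) for x in u),4,col,1)
cv2.imwrite("pics/b9.png",i)
t0=cv2.imread("pics/top0.png");t9=cv2.resize(cv2.imread("pics/top9.png"),(512,384),interpolation=cv2.INTER_AREA)
cv2.imwrite("pics/blend.png",cv2.resize(cv2.absdiff(t0,t9)[60:300,:],None,fx=1.5,fy=1.5))
E
```

```text
(no output)
```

View pics/b9.png

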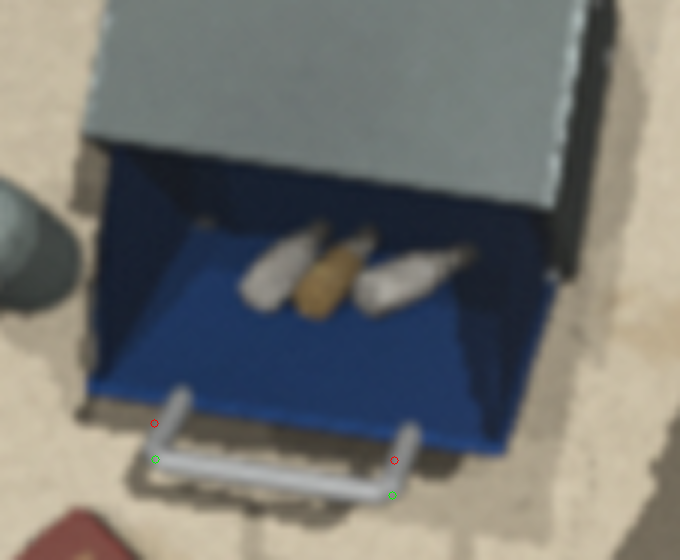

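View pics/blend.png

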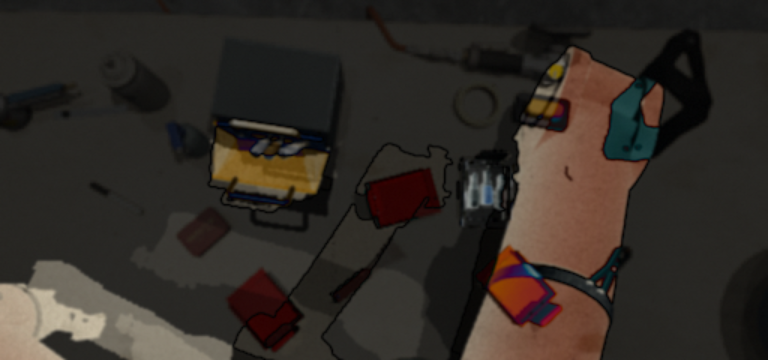

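The handle sits on the green 0.75 rad marks at (155,460) and (392,496). In the difference picture only the bin, the tray contents, the arm and shadows have changed. Handing in.

```bash
python3 -c "
from bench import arm
print(arm.finish_job())"
```

```text
the job is handed in; nothing more can be done
None
```

I pulled the blue bin front open to its stop by the handle and poured all three couplers from the aluminium tray into it. I then set the empty tray back down flat in its original spot, clear of the bin. The job was handed in at about 17.4 s of the 64 s allowed.

- **Bin:** in the last top view the handle lies on the position predicted for 0.75 rad, fully open, and all three couplers are inside.
- **Tray:** it is empty and flat on the table. The gripper is open, about 200 mm above it and touching nothing.
- **Other objects:** the before/after top view shows the ones it can see unmoved. The arm hid the grip block, the orange tray and the pliers there; the last wrist and scene views show them in place, judged by eye.
- **Forces:** the highest wrist reading I saw was about 35 N, when the front met its stop. I only read force at the end of each move, so a brief higher peak would not have shown.
- **Joint range:** joint 3 sat at its 1.25 rad limit during the pour, and the arm still reached the commanded pose.

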